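# Pin the magnifier arm at the fly-tying bench

## Robot

A 6-joint arm with a two-finger parallel gripper is mounted at the origin on the work surface. World frame = base frame: x ahead of the robot, y to its left, z up, the work surface at z = 0. Lengths are in m, angles in rad, forces in N, time in s.
With the tool pointing down it reaches from about 0.25 to 0.775 m from the base axis. Payload 4 kg.
Tool frame: the origin (TCP) lies at the very end of the fingers, on their centre line; the grasp point (between the pads) lies hold_point_z behind it (hold_point_z is the distance from the TCP to the grasp point, in m); z points along the fingers, y is the direction in which the jaws open and shut (so a half turn about z gives the same grasp; the last joint's range is limited). The gripper opens to 94 mm and grips with 3 to 60 N. Pads are 16 mm wide; open, the fingers measure 119 mm over their backs; the gripper's body (75 mm by 177 mm) begins 78 mm behind the grasp point.
Start: joints at [-1.287, 0.087, 1.371, -0, 1.684, -0.103], TCP at [0.207, -0.509, 0.206] pointing down, gripper open.
Joint ranges: [-3.1, 3.1], [-0.76, 2.03], [0.27, 2.55], [-1.08, 4.22], [0.17, 2.65], [-2.57, 2.57]. Speed limits (rad/s): [2.79, 2.79, 3.14, 3.14, 3.14, 3.14].

## Interface

Orientations are given as [roll, pitch, yaw] about the fixed x, y, z axes, in that order (R = Rz(yaw) Ry(pitch) Rx(roll)).
In Python, from bench import * gives the robot as it stands.
- The arm moves only by the tool step_arm, never from a script. Its argument "increments" is text: rows parted by semicolons, each of 6 numbers parted by spaces: the shift along the tool's x, y, z in cm, then the turn, a rotation vector about the tool's x, y, z in rad. A call has 1 to 5 rows; each row shifts and turns the commanded pose from where the row before left it, along the tool's axes as they then stand; what a row does not reach is not made up. A row lasts 1/10 s, in which the tool goes at most 50 mm and 8.59 degrees, less where a joint would pass 70% of its speed; a pose out of reach is approached as far as the arm can. A call is refused whole if a number of a shift passes 5 or a number of a turn 0.15, either way. A call with a gripper value outside its range is refused whole. "claw" is the gripper's target within -1 to 1 (shut at 1, half-way at 0, fully open at -1), set as the call begins (left out, the last holds). The fingers move at their own pace and stop on an object; the grip force is fixed at half the most. Time passes only in rows, so rows that do not move let the fingers close. It gives the time, the measured TCP pose, the force and the opening at its end, in the units of the state.
- get_obs(): the state, without advancing time (a new reading comes with each control period).
- snapshot(name): name is "scene" or "top" or "wrist"; returns the picture (420x560x3 uint8, red, green, blue); there is no depth.
- calibration(name): a dict with "camera_matrix" (3x3 intrinsics, pixels), "k1" (the pictures are not rectified: a ray, as slopes to the right and down, at radius r is drawn at 1 + k1 r^2 times it, then the intrinsics apply), "eye" and "orientation" of the camera in the world; the wrist camera has in their place "tool_from_camera" (4x4, takes a point from camera to tool coordinates, whose origin is the TCP and whose axes are the flange's). Camera axes: x right, y up, looking along -z (the intrinsics and any distortion apply to the point x, -y, -z); pixel columns grow to the right and rows downward; lengths in m; the calibration is good to about 2 mm. A picture is of the moment at which its call begins: read the wrist's pose just before it. calibration takes no time and is no camera call.
- close_job(): hands the job in, once; it reports no verdict.
The state is a dict: "time": time; "joint_positions": joint angles; "qvel": joint speeds; "joint_torque": joint torques, N m; "tool_pos": TCP position; "ee_rot": TCP orientation; "wrist_force": force on the tool from outside, world axes, zero at the start; "wrist_torque": the same for the moment, N m; "width": finger opening in m.
Only numpy, scipy, OpenCV 4.12 (cv2) and the standard library are available. Lean on these libraries where they do the work, as an engineer would, in place of code of your own. Each camera call takes 0.05 s, during which the arm holds its last target. There are 200 camera calls.

## Task

The magnifier's swing arm sits in the fork of its stand with the holes lined up, but nothing holds it. Take the long brass pin with the red knob from the wooden rack and push it (do not just drop it) straight down through the fork and arm until its flange sits fully home on the white bush, then let go. Leave the short blue-knobbed pin in the rack and the green thread spool where it stands.

Things in the scene. Friction and masses are not known exactly. Their poses are not given: they have to be found in the camera images.
- long_pin: Brass pin hanging upright by its flange in an open hole of the wooden rack (60 x 170 mm, top 80 mm above the table). Origin on its axis at the flange's underside, z up. Flange 42 mm across, 0 to 5 mm up; red round knob 22 mm across, 5 to 41 mm up: grip it there. Below: 14 mm shank 68 mm long, last 12 mm tapering to a 5 mm tip; lift over 70 mm to clear the rack. 0.12 kg.
- short_pin: Wrong pin, leave alone: blue knob and shank of only 30 mm, otherwise shaped as the long pin, same origin. It hangs in the rack's other hole, 90 mm away; the line between the two pins is the rack's long direction.
- fork_mouth (a point): Rim centre of the white bush on the stand's dark fork, 112 mm above the table, the highest point there; z up, out of the vertical hole. Funnel 34 mm wide at the rim (42 outside), 18 mm from 16 mm down; straight on through arm and lower prong, ending 56 mm down. Spring balls grip the pin over the last 12 mm: push down with some 6 to 14 N; its weight is not enough. Stand fixed; arm swings.
- spool: Bystander: green thread spool standing upright on the table, 40 mm across, 45 mm tall; origin at the centre of its underside, z up.
There are look-alikes about, which are no part of the job. Leave any purple look-alike of the long_pin alone.

How it is judged:
By the outcome, as a careful person would: the job done as asked, in the order asked, and still so for the second after the job is handed in, with the robot touching nothing.
It also fails if it takes over 37 s, if anything falls off the work surface, if the arm or the gripper's body presses on something with over 40 N, if the wrist force passes 120 N, or if a joint passes its speed limit or range.

## Working session

There is one attempt and no reset: what is moved stays moved. The work goes in short steps, Python scripts to look and compute and a tool call to move; the robot and the scene stay as the last step left them, time stands still between calls to the robot, and variables do not carry over. Pictures are saved under pics/ and viewed, about 8 in all and at most 12, crops included, and the job is handed in when it is done.

Besides the shell and the picture viewer there is one more tool, called after "Emit:" as name(argument=value, ...) on one line, values as JSON. step_arm: Moves the arm, as the interface text tells. Its arguments: {"type":"object","properties":{"increments":{"type":"string"},"claw":{"type":"number"}},"required":["increments"]}

```bash
mkdir -p pics; python3 - <<'E'
from bench import *
import cv2,numpy as np
o=get_obs(); print(o)
for n in("scene","top","wrist"):
    im=snapshot(n); cv2.imwrite(f"pics/{n}0.png",im[:,:,::-1]); c=calibration(n); print(n,c)
a=cv2.imread("pics/scene0.png");b=cv2.imread("pics/top0.png")
E
```

```text
{'time': 0.0, 'joint_positions': array([-1.28711012e+00,  8.79477725e-02,  1.37223439e+00, -1.16477176e-05,
        1.68357250e+00, -1.03091073e-01]), 'qvel': array([-0.00042092,  0.0001951 , -0.00078328,  0.00138265,  0.00111259,
       -0.00111704]), 'joint_torque': array([ 2.05887574e-05, -3.40175021e+01, -3.02426147e+01,  7.18466006e-02,
        3.30527429e-02, -1.62909409e-04]), 'tool_pos': array([ 0.20730874, -0.50885506,  0.20431819]), 'ee_rot': array([-3.13944094e+00, -2.10973413e-04,  3.86775759e-01]), 'wrist_force': array([-0.12252959, -0.08624079, -1.27060862]), 'wrist_torque': array([ 0.01880628, -0.0207751 ,  0.01077885]), 'width': 0.09412551962530435}
scene {'camera_matrix': array([[400.90302328,   0.        , 276.52906988],
       [  0.        , 400.90302328, 204.71778104],
       [  0.        ,   0.        ,   1.        ]]), 'k1': -0.0936066092105346, 'eye': array([ 0.98296705, -0.2726748 ,  0.46973215]), 'orientation': array([ 0.9816455 , -0.0174633 ,  1.07896139])}
top {'camera_matrix': array([[472.70041622,   0.        , 285.08820459],
       [  0.        , 472.70041622, 217.50505737],
       [  0.        ,   0.        ,   1.        ]]), 'k1': 0.018012616982074584, 'eye': array([0.43552329, 0.02356767, 1.09403458]), 'orientation': array([ 0.04773573,  0.00767486, -1.59898033])}
wrist {'camera_matrix': array([[304.74359916,   0.        , 280.77608027],
       [  0.        , 304.74359916, 206.67360814],
       [  0.        ,   0.        ,   1.        ]]), 'k1': -0.04606522502743733, 'tool_from_camera': array([[-4.80967483e-04,  9.68812443e-01,  2.47794712e-01,
         7.10300170e-02],
       [ 9.99999687e-01,  3.10426315e-04,  7.27305494e-04,
         1.57860156e-04],
       [ 6.27700613e-04,  2.47794984e-01, -9.68812289e-01,
        -1.78840299e-01],
       [ 0.00000000e+00,  0.00000000e+00,  0.00000000e+00,
         1.00000000e+00]])}
```

View pics/scene0.png

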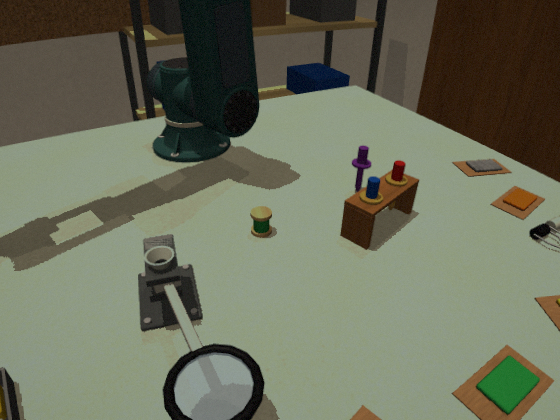

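View pics/top0.png

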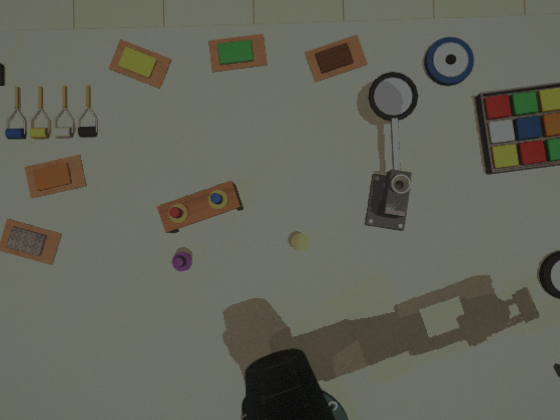

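Scene view: red knob (398,171), blue knob (373,187) in the rack, purple look-alike (362,155) standing beside it, and the bush rim at (160,258). Top view: red (177,213), blue (216,199), purple (181,261), bush (400,183), spool (299,240). The red-knobbed pin in the rack fits the description; I'll confirm it in an enlarged crop.

```bash
python3 - <<'E'
import cv2,numpy as np
a=cv2.imread("pics/scene0.png");b=cv2.imread("pics/top0.png")
def c(im,x,y,w,h,s):return cv2.resize(im[y:y+h,x:x+w],None,fx=s,fy=s,interpolation=cv2.INTER_CUBIC)
# each tile 400x300
t=[c(a,345,140,80,60,5),c(b,160,180,80,60,5),c(a,120,230,80,60,5),c(b,360,155,80,60,5)]
m=np.vstack([np.hstack(t[:2]),np.hstack(t[2:])])
m=np.clip(m.astype(float)*1.4,0,255).astype(np.uint8)
for i in range(0,800,50):
    cv2.line(m,(i,0),(i,600),(90,90,90) if i%400 else (0,255,255),1)
for i in range(0,600,50): cv2.line(m,(0,i),(800,i),(90,90,90) if i%300 else (0,255,255),1)
cv2.imwrite("pics/crop1.png",m)
E
```

```text
(no output)
```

View pics/crop1.png

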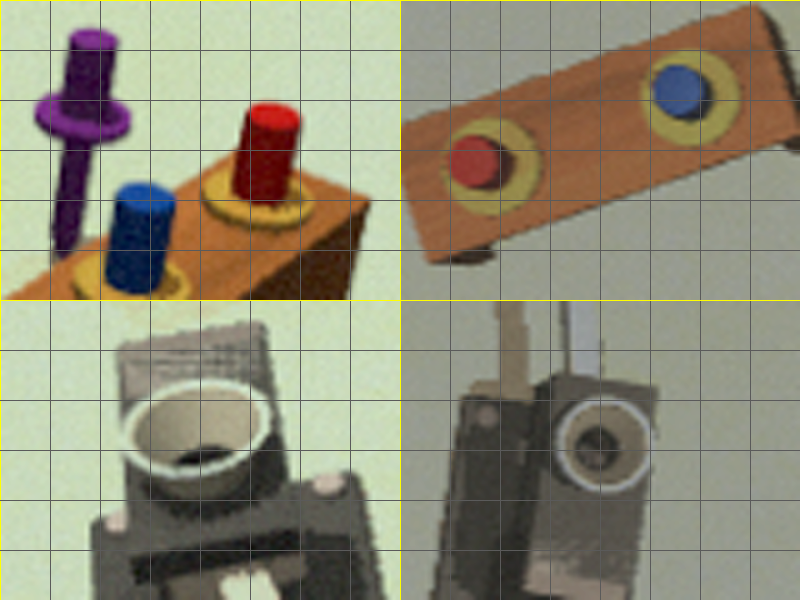

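```bash
cat > h.py <<'E'
from bench import *
import bench, numpy as np, cv2
from scipy.spatial.transform import Rotation as R
from scipy.optimize import least_squares
def cam(n,o=None):
    c=calibration(n)
    if n=="wrist":
        T=np.eye(4);T[:3,:3]=R.from_euler('xyz',o['ee_rot']).as_matrix();T[:3,3]=o['tool_pos'];T=T@c['tool_from_camera']
        return c['camera_matrix'],c['k1'],T[:3,3],T[:3,:3]
    return c['camera_matrix'],c['k1'],c['eye'],R.from_euler('xyz',c['orientation']).as_matrix()
def proj(cm,p):
    K,k,e,M=cm; q=M.T@(np.asarray(p)-e); s=np.array([q[0],-q[1]])/-q[2]; s=s*(1+k*s@s)
    return K[:2,:2]@s+K[:2,2]
def tri(obs):
    f=lambda p:np.concatenate([proj(c,p)-u for c,u in obs])
    r=least_squares(f,[.5,0,.1]);return r.x,r.fun
def onz(cm,u,z): 
    r=least_squares(lambda p:proj(cm,[p[0],p[1],z])-u,[.5,0]);return r.x
E
python3 - <<'E'
from h import *
np.set_printoptions(precision=4,suppress=True)
print([x for x in dir(bench) if not x.startswith('_')], getattr(bench,'hold_point_z',None))
S=cam("scene");T=cam("top")
P={"redtop":((399.2,162.8),(174.4,211.8),.121),"redfl":((396.2,178.2),(178,212.8),.085),"bluetop":((373.8,179),(215.6,197.8),.121),
"bush":((159.1,255.2),(400.8,183.6),.112),"spool":((261,213),(299,240),.045),"purple":((363.2,147.4),(179,262),.13)}
for n,(s,t,z) in P.items():
    x,f=tri([(S,s),(T,t)]); print(n,x,f.round(1),'at z',z,'scene',onz(S,s,z),'top',onz(T,t,z))
E
```

```text
['IKError', 'calibration', 'close_job', 'get_obs', 'hold_point_z', 'snapshot'] 0.0188
redtop [0.5009 0.2585 0.1186] [-0.1  0.  -0.1 -0.1] at z 0.121 scene [0.5042 0.2552] top [0.5005 0.2577]
redfl [0.5008 0.2591 0.0845] [-0.1  0.  -0.1 -0.1] at z 0.085 scene [0.5015 0.2586] top [0.5005 0.2587]
bluetop [0.5277 0.173  0.1187] [-0.3  0.  -0.3 -0.2] at z 0.121 scene [0.5309 0.1705] top [0.527  0.1721]
bush [ 0.5468 -0.2137  0.1085] [-0. -0. -0. -0.] at z 0.112 scene [ 0.551  -0.2143] top [ 0.5464 -0.2129]
spool [ 0.4341 -0.0012  0.0417] [0.8 0.  0.9 0.4] at z 0.045 scene [ 0.4376 -0.0046] top [0.4351 0.0008]
purple [0.3972 0.2543 0.1068] [-0.6  0.  -0.5 -0.3] at z 0.13 scene [0.435  0.2217] top [0.3974 0.2479]
```

```bash
cat >> h.py <<'E'
def rows(dx,dy,dz,dyaw,n,yaw=None):
    y=get_obs()['ee_rot'][2] if yaw is None else yaw
    for k in range(n):
        c,s=np.cos(y),np.sin(y); X,Y=dx/n*100,dy/n*100
        print(f"{X*c+Y*s:.2f} {X*s-Y*c:.2f} {-dz/n*100:.2f} 0 0 {-dyaw/n:.3f};",end=' ' if (k+1)%5 else '\n'); y+=dyaw/n
    print()
E
python3 -c "
from h import *
rows(.501-.2073,.259+.5089,0.01,np.pi/2-.3868,18)"
```

```text
3.12 -3.34 -0.06 0 0 -0.066; 3.33 -3.12 -0.06 0 0 -0.066; 3.53 -2.90 -0.06 0 0 -0.066; 3.71 -2.66 -0.06 0 0 -0.066; 3.88 -2.41 -0.06 0 0 -0.066;
4.03 -2.15 -0.06 0 0 -0.066; 4.16 -1.88 -0.06 0 0 -0.066; 4.28 -1.60 -0.06 0 0 -0.066; 4.37 -1.32 -0.06 0 0 -0.066; 4.45 -1.03 -0.06 0 0 -0.066;
4.51 -0.73 -0.06 0 0 -0.066; 4.55 -0.43 -0.06 0 0 -0.066; 4.57 -0.13 -0.06 0 0 -0.066; 4.56 0.17 -0.06 0 0 -0.066; 4.54 0.47 -0.06 0 0 -0.066;
4.50 0.76 -0.06 0 0 -0.066; 4.44 1.06 -0.06 0 0 -0.066; 4.36 1.35 -0.06 0 0 -0.066;
```

Emit:
step_arm(increments="3.1 -3.3 -0.1 0 0 -0.066; 3.3 -3.1 -0.1 0 0 -0.066; 3.5 -2.9 -0.1 0 0 -0.066; 3.7 -2.7 -0.1 0 0 -0.066; 3.9 -2.4 -0.1 0 0 -0.066", claw=-1)

```text
time: 0.65
tool_pos: [0.2884, -0.2948, 0.2102]
ee_rot: [-3.141, -0.0, 0.719]
wrist_force: [0.2, -0.3, 0.7]
width: 0.0939
```

Emit:
step_arm(increments="4.0 -2.2 -0.1 0 0 -0.066; 4.2 -1.9 -0.1 0 0 -0.066; 4.3 -1.6 -0.1 0 0 -0.066; 4.4 -1.3 -0.1 0 0 -0.066; 4.5 -1.0 -0.1 0 0 -0.066")

```text
time: 1.15
tool_pos: [0.3701, -0.0803, 0.2155]
ee_rot: [3.141, 0.0, 1.049]
wrist_force: [1.2, -0.1, 0.7]
width: 0.0939
```

Emit:
step_arm(increments="4.5 -0.7 0 0 0 -0.066; 4.6 -0.4 0 0 0 -0.066; 4.6 -0.1 0 0 0 -0.066; 4.6 0.2 0 0 0 -0.066; 4.5 0.5 0 0 0 -0.066")

```text
time: 1.65
tool_pos: [0.453, 0.1335, 0.2152]
ee_rot: [3.142, 0.0, 1.38]
wrist_force: [1.1, 0.1, -0.4]
width: 0.094
```

Emit:
step_arm(increments="4.5 0.8 0 0 0 -0.066; 4.4 1.1 0 0 0 -0.066; 0 0 0 0 0 -0.066; 0 0 0 0 0 0")

```text
time: 2.05
tool_pos: [0.4857, 0.2174, 0.2143]
ee_rot: [-3.139, 0.001, 1.577]
wrist_force: [-0.7, 0.4, -0.6]
width: 0.0939
```

```bash
python3 - <<'E'
from h import *
np.set_printoptions(precision=4,suppress=True)
o=get_obs(); im=snapshot("wrist"); np.save("w1.npy",np.r_[o['tool_pos'],o['ee_rot']])
cv2.imwrite("pics/w1.png",im[:,:,::-1]); C=cam("wrist",o); print(o['tool_pos'],proj(C,[.5009,.2587,.121]),proj(C,[.5009,.2587,.085]),proj(C,o['tool_pos']))
E
```

```text
[0.4857 0.2174 0.2143] [299.0475 163.7833] [297.0674 159.8007] [281.7321 246.3262]
```

View pics/w1.png

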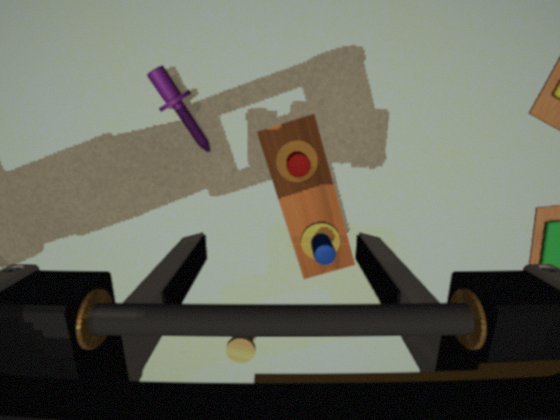

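Wrist view: red knob (299,165), flange (297,160), blue (323,250) in the rack. The purple look-alike seems to lie flat, from (157,75) to (208,150), though it looked upright before. I'll check that from the fixed cameras.

```bash
python3 - <<'E'
from h import *
np.set_printoptions(precision=4,suppress=True)
w=np.load("w1.npy");o=dict(tool_pos=w[:3],ee_rot=w[3:]);C=cam("wrist",o);T=cam("top");S=cam("scene")
for u in((157,75),(173,100),(208,150)): print(onz(C,u,0.),onz(C,u,0.015))
b=snapshot("top")[:,:,::-1];a=snapshot("scene")[:,:,::-1]
def c(im,x,y,w,h,s):return cv2.resize(im[y:y+h,x:x+w],None,fx=s,fy=s,interpolation=cv2.INTER_CUBIC)
t=np.hstack([c(a,320,110,130,150,3),c(b,120,150,130,150,3)])
w=cv2.imread("pics/w1.png"); t2=c(w,240,110,195,72,4)
t2=np.hstack([c(w,240,120,130,50,3),c(w,240,120,130,50,3)])
t3=c(w,270,130,65,45,6)
m=np.zeros((450,780,3),np.uint8);m[:,:]=t
cv2.imwrite("pics/c2.png",np.clip(m*1.4,0,255).astype(np.uint8))
E
```

```text
[0.3329 0.3529] [0.3387 0.3504]
[0.3507 0.3235] [0.3558 0.3222]
[0.3913 0.2623] [0.3949 0.2633]
```

View pics/c2.png

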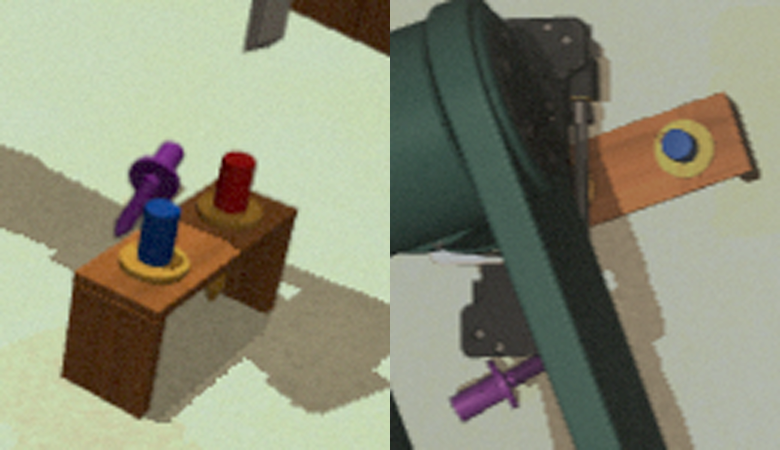

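The purple pin toppled by itself: it had been standing loose and I was nowhere near it. It lies about 0.1 m clear of the red pin. Red's measured place agrees in the wrist view, within 1 px, so I'm moving above it.

Emit:
step_arm(increments="2.1 0.8 1.5 0 0 0; 2.0 0.7 2.0 0 0 0; 0 0 2.5 0 0 0; 0 0 0 0 0 0; 0 0 0 0 0 0")

```text
time: 2.7
tool_pos: [0.5006, 0.2564, 0.1558]
ee_rot: [-3.141, 0.0, 1.573]
wrist_force: [-0.1, -0.4, 1.1]
width: 0.094
```

```bash
python3 - <<'E'
from h import *
np.set_printoptions(precision=4,suppress=True)
o=get_obs(); im=snapshot("wrist"); np.save("w2.npy",np.r_[o['tool_pos'],o['ee_rot']])
C=cam("wrist",o); print(o['tool_pos'],o['ee_rot'],proj(C,[.5009,.2587,.121]),proj(C,[.5009,.2587,.085]))
cv2.imwrite("pics/w2.png",cv2.resize(im[130:330,180:380,::-1],None,fx=3,fy=3,interpolation=cv2.INTER_CUBIC))
E
```

```text
[0.5006 0.2564 0.1558] [-3.1412  0.0004  1.573 ] [282.0204 225.7742] [281.904  212.7253]
```

View pics/w2.png

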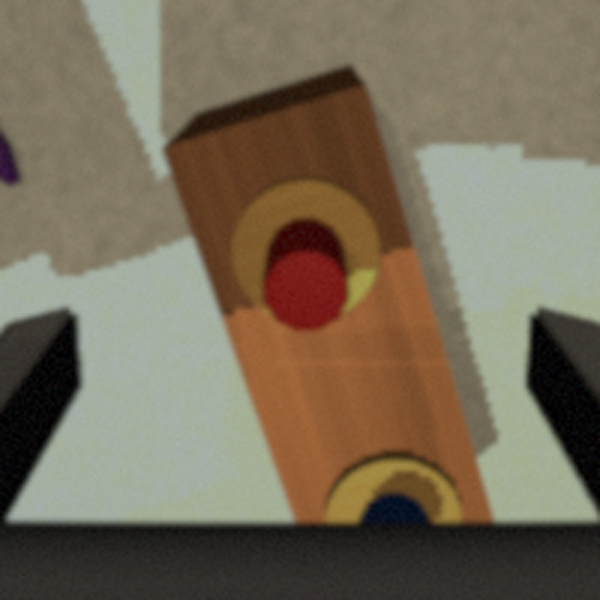

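Wrist close-up: red knob top at (281.7,226.4), predicted (282.0,225.8), so within 1 mm. Going down and gripping.

Emit:
step_arm(increments="0.2 0 2.0 0 0 0; 0 0 2.0 0 0 0; 0 0 1.5 0 0 0; 0 0 1.0 0 0 0; 0 0 0 0 0 0")

```text
time: 3.25
tool_pos: [0.5002, 0.2588, 0.0895]
ee_rot: [-3.14, 0.001, 1.574]
wrist_force: [-0.9, -0.1, -0.7]
width: 0.0942
```

Emit:
step_arm(increments="0 0 0 0 0 0; 0 0 0 0 0 0; 0 0 0 0 0 0; 0 0 0 0 0 0; 0 0 0 0 0 0", claw=1)

```text
time: 3.75
tool_pos: [0.501, 0.2595, 0.0908]
ee_rot: [3.141, -0.0, 1.575]
wrist_force: [0.6, -0.2, -0.1]
width: 0.058
```

Emit:
step_arm(increments="0 0 0 0 0 0; 0 0 0 0 0 0; 0 0 0 0 0 0; 0 0 0 0 0 0; 0 0 0 0 0 0")

```text
time: 4.25
tool_pos: [0.5008, 0.2594, 0.0904]
ee_rot: [-3.142, 0.0, 1.575]
wrist_force: [-0.1, 0.9, 0.9]
width: 0.0216
```

Emit:
step_arm(increments="0 0 0 0 0 0; 0 0 0 0 0 0; 0 0 -0.5 0 0 0; 0 0 -1.0 0 0 0; 0 0 -1.5 0 0 0")

```text
time: 4.75
tool_pos: [0.5002, 0.2591, 0.1205]
ee_rot: [-3.14, 0.001, 1.575]
wrist_force: [-0.6, 0.6, -1.3]
width: 0.0213
```

Emit:
step_arm(increments="0 0 -2.5 0 0 0; 0 0 -3.0 0 0 0; 0 0 -3.0 0 0 0; 0 0 -2.5 0 0 0; 0 0 -1.0 0 0 0")

```text
time: 5.25
tool_pos: [0.5021, 0.2599, 0.2455]
ee_rot: [3.134, -0.003, 1.575]
wrist_force: [-0.5, 0.6, -1.8]
width: 0.0211
```

```bash
python3 - <<'E'
from h import *
o=get_obs(); print(o['tool_pos'],o['ee_rot'],o['joint_positions'],o['width'],o['wrist_force'])
im=snapshot("scene"); im2=snapshot("wrist")
c=lambda i,x,y:cv2.resize(i[y:y+150,x:x+130,::-1],None,fx=3,fy=3,interpolation=cv2.INTER_CUBIC)
cv2.imwrite("pics/s3.png",np.clip(np.hstack([c(im,340,60),c(im2,215,150)])*1.3,0,255).astype(np.uint8))
C=cam("scene")
p=o['tool_pos']
for d in(.01,.078): print(proj(C,p-[0,0,d]))
E
```

```text
[0.50208936 0.25990511 0.24554564] [ 3.13447524e+00 -2.71033415e-03  1.57483392e+00] [ 3.77431543e-01  1.11648720e-01  1.26549501e+00 -7.40168480e-05
  1.75683328e+00  3.73389627e-01] 0.02111201340229671 [-0.5023288   0.55894306 -1.82097242]
[411.79604931 104.16945083]
[404.79169601 139.48464466]
```

View pics/s3.png

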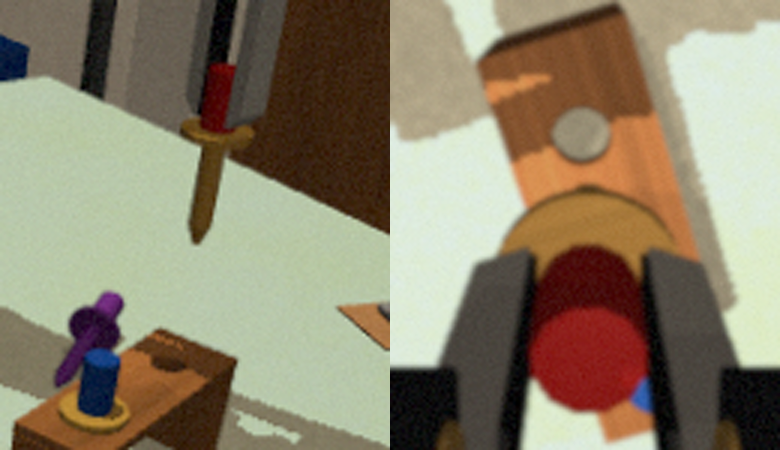

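Left (scene): the pin hangs upright in the jaws, tip at (405.3,140), predicted (404.8,139.5). Right (wrist): the knob is centred in the jaws with the empty hole behind. I'm carrying it slightly past the bush so the wrist camera can see the rim.

Emit:
step_arm(increments="-2.0 0.3 0 0 0 0; -4.0 0.3 0 0 0 0; -4.5 0.4 0 0 0 0; -4.5 0.4 0 0 0 0; -4.5 0.4 0 0 0 0")

```text
time: 5.85
tool_pos: [0.5186, 0.0629, 0.2384]
ee_rot: [-3.138, 0.0, 1.575]
wrist_force: [1.1, 0.1, -1.8]
width: 0.0213
```

Emit:
step_arm(increments="-4.5 0.4 0 0 0 0; -4.5 0.4 0 0 0 0; -4.5 0.4 0 0 0 0; -4.5 0.4 0 0 0 0; -4.5 0.4 0 0 0 0")

```text
time: 6.35
tool_pos: [0.5396, -0.162, 0.2384]
ee_rot: [-3.139, -0.001, 1.575]
wrist_force: [0.5, 0.6, -1.0]
width: 0.0217
```

Emit:
step_arm(increments="-4.5 0.4 0 0 0 0; -3.8 0.2 0 0 0 0; -2.0 0 0 0 0 0; 0 0 0 0 0 0; 0 0 0 0 0 0")

```text
time: 6.85
tool_pos: [0.5467, -0.2624, 0.2395]
ee_rot: [-3.14, -0.002, 1.575]
wrist_force: [0.6, 1.1, -1.8]
width: 0.0213
```

```bash
python3 - <<'E'
from h import *
np.set_printoptions(precision=4,suppress=True)
o=get_obs(); im=snapshot("wrist"); np.save("w4.npy",np.r_[o['tool_pos'],o['ee_rot']])
C=cam("wrist",o); print(o['tool_pos'],o['ee_rot'],o['width'],proj(C,[.5465,-.213,.112]))
cv2.imwrite("pics/w4.png",cv2.resize(im[80:280,180:380,::-1],None,fx=3,fy=3,interpolation=cv2.INTER_CUBIC))
E
```

```text
[ 0.5467 -0.2624  0.2395] [-3.1401 -0.0022  1.5751] 0.021349474654324817 [281.6825 152.1208]
```

View pics/w4.png

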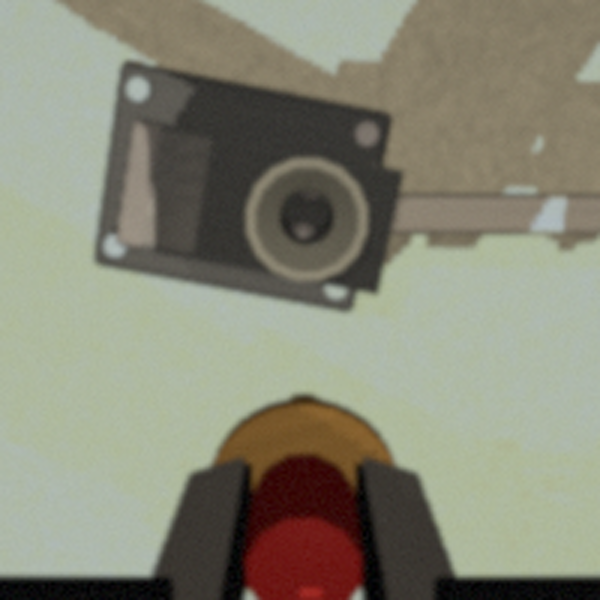

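Rim centre measured (282.0,152.3), predicted (281.7,152.1), so the bush is confirmed at (0.547,-0.213). Moving over it.

Emit:
step_arm(increments="2.0 0 0 0 0 0; 2.0 0 0 0 0 0; 0.9 0 1.0 0 0 0; 0 0 2.0 0 0 0; 0 0 0 0 0 0")

```text
time: 7.4
tool_pos: [0.5453, -0.2117, 0.2071]
ee_rot: [-3.136, -0.003, 1.577]
wrist_force: [0.4, 0.2, -2.1]
width: 0.0218
```

```bash
python3 - <<'E'
from h import *
o=get_obs(); print(o['tool_pos'],o['ee_rot'],o['width'],o['wrist_force'])
im=snapshot("scene"); im2=snapshot("wrist")
c=lambda i,x,y:cv2.resize(i[y:y+150,x:x+130,::-1],None,fx=3,fy=3,interpolation=cv2.INTER_CUBIC)
cv2.imwrite("pics/s5.png",np.clip(np.hstack([c(im,95,150),c(im2,215,150)])*1.3,0,255).astype(np.uint8))
E
```

```text
[ 0.54527859 -0.21170348  0.20710838] [-3.13625621e+00 -2.56728931e-03  1.57741540e+00] 0.021755771471382218 [ 0.41997185  0.22256495 -2.09730375]
```

View pics/s5.png

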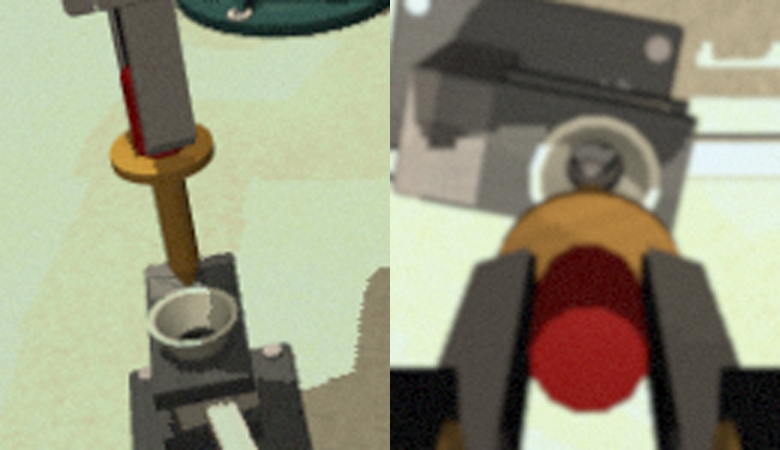

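Scene: the tip is right above the funnel. Wrist: the rim centre (col 283) is about 2 mm to the tool's +y of the pin (col 281). I'll correct that and lower into the funnel.

Emit:
step_arm(increments="-0.1 0.15 1.0 0 0 0; 0 0 1.0 0 0 0; 0 0 1.0 0 0 0; 0 0 0 0 0 0; 0 0 0 0 0 0")

```text
time: 8.0
tool_pos: [0.5479, -0.2155, 0.1798]
ee_rot: [-3.141, -0.001, 1.575]
wrist_force: [1.1, 0.5, -1.7]
width: 0.0215
```

Emit:
step_arm(increments="0 0 0.5 0 0 0; 0 0 0 0 0 0; 0 0 0 0 0 0")

```text
time: 8.3
tool_pos: [0.5482, -0.2155, 0.1756]
ee_rot: [3.141, 0.0, 1.575]
wrist_force: [0.0, -0.5, -1.0]
width: 0.0215
```

Emit:
step_arm(increments="0 0 0.5 0 0 0; 0 0 0 0 0 0")

```text
time: 8.5
tool_pos: [0.5479, -0.2153, 0.1698]
ee_rot: [-3.141, -0.0, 1.575]
wrist_force: [-0.2, -0.2, -2.3]
width: 0.0215
```

Emit:
step_arm(increments="0.2 -0.1 0 0 0 0; 0 0 0.5 0 0 0; 0 0 0.5 0 0 0; 0 0 0 0 0 0")

```text
time: 8.9
tool_pos: [0.5466, -0.2131, 0.1592]
ee_rot: [-3.14, -0.001, 1.575]
wrist_force: [0.2, 0.1, -1.5]
width: 0.0213
```

Emit:
step_arm(increments="0 0 0.5 0 0 0; 0 0 0.5 0 0 0; 0 0 0 0 0 0")

```text
time: 9.2
tool_pos: [0.5467, -0.2132, 0.1492]
ee_rot: [-3.14, -0.001, 1.575]
wrist_force: [0.5, -0.8, -1.1]
width: 0.0217
```

Emit:
step_arm(increments="0 0 0.5 0 0 0; 0 0 0.5 0 0 0; 0 0 0 0 0 0")

```text
time: 9.5
tool_pos: [0.5467, -0.2132, 0.1393]
ee_rot: [-3.14, -0.001, 1.575]
wrist_force: [-0.7, -0.9, -0.9]
width: 0.0216
```

Emit:
step_arm(increments="0 0 0.4 0 0 0; 0 0 0.4 0 0 0; 0 0 0 0 0 0")

```text
time: 9.8
tool_pos: [0.5478, -0.2131, 0.1323]
ee_rot: [3.14, -0.0, 1.575]
wrist_force: [1.8, 1.1, -2.2]
width: 0.0215
```

Emit:
step_arm(increments="0 0 0.3 0 0 0; 0 0 0.3 0 0 0; 0 0 0 0 0 0")

```text
time: 10.1
tool_pos: [0.5481, -0.2136, 0.1264]
ee_rot: [3.139, 0.001, 1.575]
wrist_force: [3.4, 0.5, -1.0]
width: 0.0217
```

Emit:
step_arm(increments="0 0 0.2 0 0 0; 0 0 0.2 0 0 0; 0 0 0 0 0 0")

```text
time: 10.4
tool_pos: [0.5473, -0.2135, 0.1224]
ee_rot: [3.142, 0.0, 1.575]
wrist_force: [1.9, 1.3, 0.8]
width: 0.0216
```

Emit:
step_arm(increments="0 0 0.2 0 0 0; 0 0 0.1 0 0 0; 0 0 0 0 0 0")

```text
time: 10.7
tool_pos: [0.5473, -0.2135, 0.1223]
ee_rot: [3.14, 0.001, 1.575]
wrist_force: [-1.1, 1.4, 10.2]
width: 0.0216
```

```bash
python3 - <<'E'
from h import *
o=get_obs(); print(o['tool_pos'],o['width'],o['wrist_force'])
im=snapshot("scene"); im2=snapshot("wrist")
c=lambda i,x,y:cv2.resize(i[y:y+100,x:x+78,::-1],None,fx=5,fy=5,interpolation=cv2.INTER_CUBIC)
cv2.imwrite("pics/s6.png",np.clip(np.hstack([c(im,120,190),c(im2,242,170)])*1.3,0,255).astype(np.uint8))
E
```

```text
[ 0.54731035 -0.21353697  0.12232496] 0.02162032213333352 [-1.10859692  1.37752253 10.17550131]
```

View pics/s6.png

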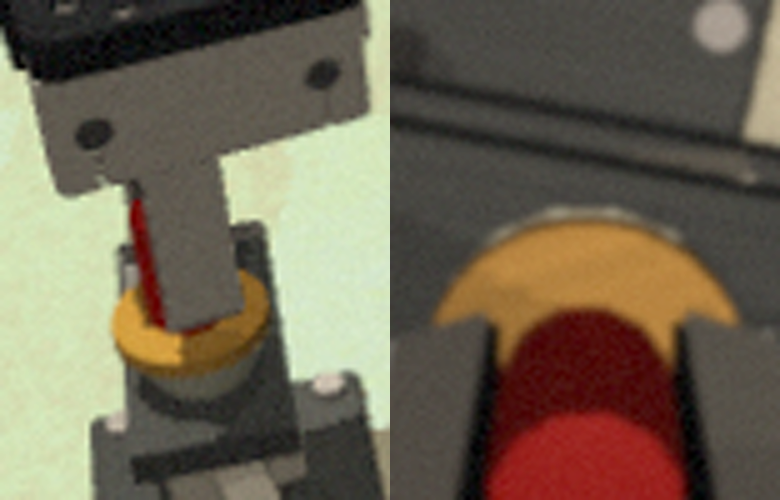

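Scene: the flange sits at or just above the bush, and contact has begun (z 0.1223, 10 N). The expected home height is about 0.1225. I'm pushing further to tell a home stop from the balls' resistance.

Emit:
step_arm(increments="0 0 0.2 0 0 0; 0 0 0.1 0 0 0; 0 0 0 0 0 0")

```text
time: 11.1
tool_pos: [0.5473, -0.2136, 0.1223]
ee_rot: [3.139, 0.002, 1.575]
wrist_force: [-5.0, 4.2, 20.0]
width: 0.0214
```

```bash
python3 - <<'E'
from h import *
im=snapshot("scene")
cv2.imwrite("pics/s7raw.png",im[:,:,::-1])
C=cam("scene")
c=cv2.resize(im[230:290,120:200,::-1],None,fx=8,fy=8,interpolation=cv2.INTER_CUBIC)
c=np.clip(c*1.3,0,255).astype(np.uint8)
t=np.linspace(0,2*np.pi,60)
for h,col in((0,(255,0,0)),(.004,(0,0,255))):
    q=np.array([(proj(C,[.547+.021*np.cos(a),-.2133+.021*np.sin(a),.112+h])-[120,230]+.5)*8 for a in t]).astype(int)
    for dz in q: cv2.circle(c,tuple(map(int,dz)),1,col,-1)
cv2.imwrite("pics/s7.png",c)
E
```

```text
(no output)
```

View pics/s7.png

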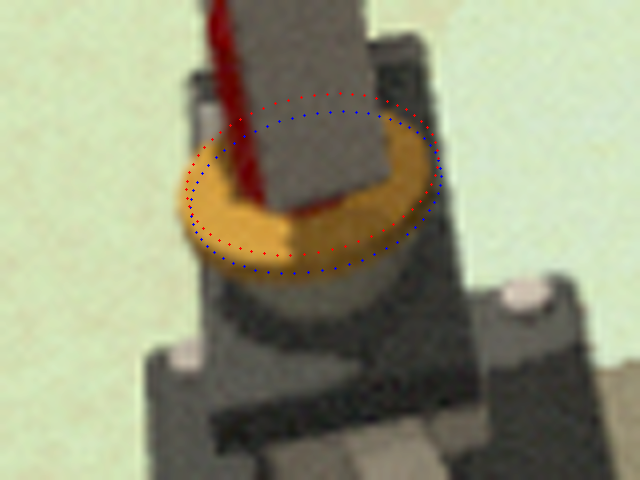

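The flange covers the bush with no gap, and it matches the home outline within the calibration's ~1 px bias. z stayed put from 10 to 20 N, so it is home. I'll ease the push, then open.

Emit:
step_arm(increments="0 0 -0.2 0 0 0; 0 0 -0.2 0 0 0; 0 0 0 0 0 0")

```text
time: 11.45
tool_pos: [0.5473, -0.2135, 0.1224]
ee_rot: [3.14, 0.001, 1.575]
wrist_force: [-1.3, 1.2, 7.8]
width: 0.0213
```

Emit:
step_arm(increments="0 0 0 0 0 0; 0 0 0 0 0 0; 0 0 0 0 0 0; 0 0 0 0 0 0; 0 0 0 0 0 0", claw=-1)

```text
time: 11.95
tool_pos: [0.5468, -0.2135, 0.1198]
ee_rot: [-3.14, -0.0, 1.575]
wrist_force: [-0.6, -0.6, 0.5]
width: 0.0581
```

Emit:
step_arm(increments="0 0 0 0 0 0; 0 0 0 0 0 0; 0 0 0 0 0 0; 0 0 0 0 0 0; 0 0 0 0 0 0")

```text
time: 12.45
tool_pos: [0.5472, -0.2135, 0.1205]
ee_rot: [3.142, 0.0, 1.575]
wrist_force: [0.5, 0.2, 0.2]
width: 0.0936
```

Emit:
step_arm(increments="0 0 -1.0 0 0 0; 0 0 -2.0 0 0 0; 0 0 -3.0 0 0 0; 0 0 -3.0 0 0 0; 0 0 -3.0 0 0 0")

```text
time: 12.95
tool_pos: [0.5472, -0.2134, 0.2426]
ee_rot: [3.141, 0.001, 1.575]
wrist_force: [1.2, -0.7, -0.8]
width: 0.094
```

Emit:
step_arm(increments="-4.0 0 0 0 0 0; -4.0 0 0 0 0 0; -4.0 0 0 0 0 0; -2.0 0 0 0 0 0; 0 0 0 0 0 0")

```text
time: 13.45
tool_pos: [0.5471, -0.3563, 0.2402]
ee_rot: [-3.141, 0.0, 1.571]
wrist_force: [-0.0, 0.6, 0.5]
width: 0.0941
```

```bash
python3 - <<'E'
from h import *
o=get_obs(); print(o['time'],o['tool_pos'])
a=snapshot("scene")[:,:,::-1];b=snapshot("top")[:,:,::-1];C=cam("scene")
C0=cv2.imread("pics/scene0.png")
c=lambda i,x,y,s=5:cv2.resize(i[y:y+100,x:x+78],None,fx=s,fy=s,interpolation=cv2.INTER_CUBIC)
l=c(a,120,200)
for z in(.112,.117):
  for t in np.linspace(0,2*np.pi,60):
    p=(proj(C,[.547+.021*np.cos(t),-.2133+.021*np.sin(t),z])-[120,200]+.5)*5
    cv2.circle(l,tuple(map(int,p)),1,(255,0,0) if z<.115 else (0,0,255),-1)
r=np.vstack([cv2.resize(a[120:280,220:440],(390,284)),cv2.resize(b[160:281,140:360],(390,216))])
cv2.imwrite("pics/s8.png",np.clip(np.hstack([l,r])*1.2,0,255).astype(np.uint8))
E
```

```text
13.45 [ 0.5470897  -0.35625809  0.24022871]
```

View pics/s8.png

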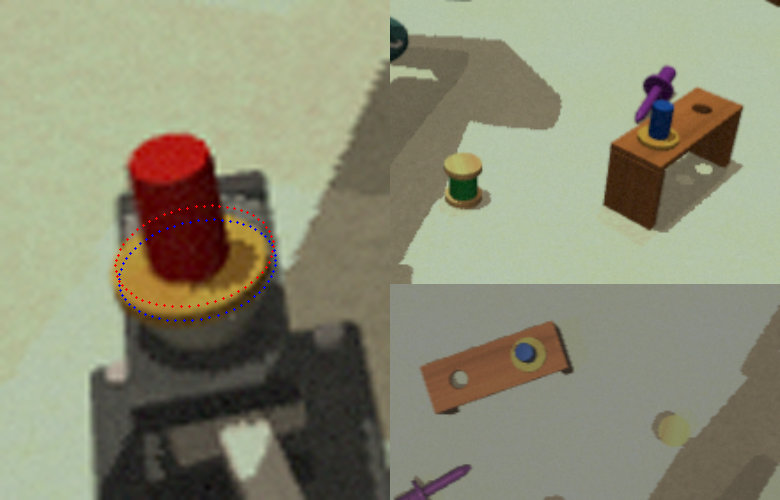

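Final views: the pin is upright with the flange's lower edge at row 265.4, and the empty bush rim's lower edge was at row 265.6, so there is no gap. The blue pin is in the rack, the spool is standing, and the gripper is well clear. Handing in.

```bash
python3 -c "
from h import *
print(proj(cam('scene'),[.547,-.2133,.153]),'seen ~(154,230)')
print(close_job())"
```

```text
[154.39747336 229.25282887] seen ~(154,230)
the job is handed in; nothing more can be done
None
```

I took the red-knobbed pin from the rack and pushed it down through the fork and arm onto the white bush. I then let go, backed off about 14 cm and handed the job in at about 13.5 s of the 37 s allowed.

**Seating:**
- The pin stopped with the fingertips at z = 0.122 m and stayed there as the push rose from 10 to 20 N. That puts the flange underside at about 0.112 m, the bush rim's height.
- After release, the flange's lower edge showed at row 265.4, where the empty rim had shown at 265.6.
- The knob top was within 1 px of its predicted place.

**Others:** The blue pin is still in the rack and the green spool is standing in place.

**Checks that disagreed:**
- **Spring balls:** I saw no separate 6 to 14 N resistance before the final stop. The readings at each row's end stayed under about 4 N until then. I took the stop as home from the height and the pictures.
- **Bush height:** The first two-view measurement gave 0.1085 m instead of 0.112 m. The wrist camera agreed with the bush's position across the table.
- **Purple pin:** The purple look-alike toppled during the first seconds, while the arm was moving but not touching it. I left it where it fell, on the table.

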